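# Jog the demonstration camera and let it spring back

### The arm

A 6-joint arm with a two-finger parallel gripper is mounted at the origin on the work surface. World frame = base frame: x ahead of the robot, y to its left, z up, the work surface at z = 0. Lengths are in m, angles in degrees, forces in N, time in s.
With the tool pointing down it reaches from about 0.275 to 0.75 m from the base axis. Payload 10.2 kg.
Tool frame: the origin (TCP) lies at the very end of the fingers, on their centre line; the grasp point (between the pads) lies 19 mm behind it; z points along the fingers, y is the line along which they close (so a half turn about z gives the same grasp; the last joint's range is limited). The gripper opens to 88 mm and grips with 3 to 60 N. Pads are 18 mm wide; open, the fingers measure 123 mm over their backs; the gripper's body (75 mm by 187 mm) begins 45 mm behind the grasp point.
Start: joints at [58.132, 17.928, 85.812, -0, 76.261, -12.8], TCP at [0.172, 0.496, 0.239] pointing down, gripper open.
Joint ranges: [-168.41, 168.41], [-55.51, 124.54], [10.69, 146.95], [-70.63, 250.63], [1, 178], [-165.06, 165.06]. Speed limits (degrees/s): [136.94, 136.94, 172.46, 180, 180, 180].

### API

Orientations are given as a 3x3 rotation matrix whose columns are the frame's x, y, z axes.
In Python, from bench import r gives the robot as it stands. The module is installed in compiled form; this text tells all that it offers.
- The arm moves only by the tool send_rows, never from a script. Its argument "motion" is one flat list of numbers, 5 for each row, row after row: the shift along the tool's x, y, z in m, then the turn about the tool's z in rad, then the opening, from -1 (shut) to 1 (fully open). In form: [tx, ty, tz, spin, claw, tx, ty, tz, spin, claw, ...]. A call has 1 to 5 rows; each row is the pose to reach, as a shift and turn from the pose commanded when the call began, along the tool's axes at that moment; what a row does not reach only later rows make up. A row lasts 1/8 s, in which the tool goes at most 62.5 mm and 10.7 degrees, less where a joint would pass 70% of its speed; a pose out of reach is approached as far as the arm can. A call with a gripper value outside its range is refused whole. The fingers move at their own pace and stop on an object; the grip force is fixed at half the most. Time passes only in rows, so rows that repeat a pose let the fingers close. It gives the time, the measured TCP pose, the force, the opening and the grip force at its end, in the units of the state.
- r.state(): the state, without advancing time (a new reading comes with each control period).
- r.camera(name): name is "side" or "top"; returns the picture (480x640x3 uint8, blue, green, red); there is no depth.
- r.camera_info(name): a dict with "fov_y" (degrees; the focal length in pixels is half the picture's height over the tangent of half this angle, whatever the lens; pixels are square), "cx", "cy" (the principal point, pixels), "k1" (the pictures are not rectified: a ray, as slopes to the right and down, at radius r is drawn at 1 + k1 r^2 times it, then the intrinsics apply), "cam_to_world" (4x4, takes a point from camera to world coordinates). Camera axes: x right, y down, z forward; pixel columns grow to the right and rows downward; lengths in m; the calibration is good to about 2 mm. A picture is of the moment at which its call begins. camera_info takes no time and is no camera call.
- r.hand_in(): hands the job in; it is judged then, once.
Trained networks look in the newest picture that a camera, given by its name, has taken for a name from the list of things; names that differ only in an ending like _2 or _b are one class to them, and where a whole thing is asked for, a point or a joint stands for the part that bears it (a point fixed in the world has none). Each returns a list of dicts, best first, with "conf" (0 to 1); they miss things now and then, are a little off and sometimes report something else, mostly with a low value. They report only what shows in the picture. A call takes as long as a camera call. They do not tell look-alikes from the thing itself.
- r.spot_in(camera, label): "location" ([x, y, z] in m, in the coordinates of the camera as it stood for that picture, good to about 4 mm: the middle of the surface that is visible of it).
- r.outline_of(camera, label): "mask" (480x640 bool, what is visible of it).
- r.landmark_of(camera, label): "location" ([x, y, z] in m, in the coordinates of the camera as it stood for that picture, good to about 4 mm: a listed point, or the origin of a listed thing).
The state is a dict: "t": time; "qpos": joint angles; "joint_velocities": joint speeds; "tau": joint torques, N m; "position": TCP position; "eef_rot": TCP orientation; "force": force on the tool from outside, world axes, zero at the start; "moment": the same for the moment, N m; "gripper_width": finger opening in m; "grasp_force": force on a finger pad.
Only numpy, scipy, OpenCV 4.12 (cv2) and the standard library are available. Lean on these libraries where they do the work, as an engineer would, in place of code of your own. Each camera call takes 0.05 s, during which the arm holds its last target. There are 200 camera calls.

### The job

On the control box with the blue-balled joystick, tilt the stick all the way (or nearly) towards the green lamp so that the demonstration camera swings round, keep it there for at least two seconds while the picture is taken, then let go so that it springs back to the centre. Do not tilt that stick towards the orange lamp, and leave the red-balled joystick, which turns the spotlight, alone.

Things in the scene. Friction and masses are not known exactly. Their poses are not given: they have to be found in the camera images.
- jog (a joint): tilt of the blue-balled stick in rad: 0 upright, positive leaning towards the green lamp, stops at +0.42 and -0.42. It tilts only in the one vertical plane through both lamps. A spring brings it back to 0 when it is let go (0.6 N m per rad, about 3.4 N at the ball at full tilt).
- jog_ball (a point): Centre of the blue ball (32 mm diameter) on the stick. Upright, it is 120 mm above the bench and 75 mm above the pivot, which lies in the middle of the top of its control box. The frame moves with the stick: z up along it, x (when upright) level towards the green lamp, y the tilting axis. At full tilt the ball has moved 31 mm sideways and 6 mm down.
- spot (a joint): tilt of the red-balled stick, the same spring-centred kind and signs; it is not to be used.
- spot_ball (a point): Centre of the red ball on the other stick; same sizes and frame. Each stick (10 mm steel) stands on its own cream box, 130 x 90 x 45 mm high, fixed to the bench, with a green lamp on top at one end and an orange lamp at the other, 50 mm from the stick. The two boxes may stand in either order, each turned up to 90 degrees.
Mind the look-alikes: they are no part of the job. What is shaped like the part that bears jog but yellow is not meant.

How it is judged (in metres and radians):
On the way, in this order (a step that is already met when the one before it is completed fails the run):
1. the blue-balled stick is held tilted at least 0.28 rad towards the green lamp for about two seconds (value of joint jog above 0.28 rad), for 1.9 s.
2. the blue-balled stick is back at the centre (value of joint jog between -0.1 and 0.1 rad), for 0.3 s.
At the end, for the whole second after the job is handed in: Both sticks stand at the centre, within 0.1 rad (6 degrees) of upright, the blue-balled one at rest, after it was held over towards the green lamp (all of step 2 and value of joint spot between -0.1 and 0.1 rad and velocity of joint jog between -0.1 and 0.1 rad/s); the robot touches nothing.
It fails at once if the blue-balled stick is tilted more than 0.2 rad towards the orange lamp (value of joint jog below -0.2 rad).
It fails at once if the red-balled stick is tilted more than 0.2 rad either way (value of joint spot below -0.2 rad or value of joint spot above 0.2 rad).
It also fails if it takes over 37 s, if anything falls off the work surface, if the arm or the gripper's body presses on something with over 40 N, if the wrist force passes 120 N, or if a joint passes its speed limit or range.

## Working session

There is one attempt and no reset: what is moved stays moved. The work goes in short steps, Python scripts to look and compute and a tool call to move; the robot and the scene stay as the last step left them, time stands still between calls to the robot, and variables do not carry over. Pictures are saved under pics/ and viewed, at most 10 in all, crops included, and the job is handed in when it is done.

Besides the shell and the picture viewer there is one more tool, called as name(argument=value, ...), one argument or row to a line, values as JSON. send_rows: Moves the arm, as the interface text tells. Its arguments: {"type":"object","properties":{"motion":{"type":"array"}},"required":["motion"]}

```bash
mkdir -p pics; cat > h.py <<'E'
import numpy as np,cv2
from bench import r
def w(cam,p):
    return (np.array(r.camera_info(cam)["cam_to_world"])@np.r_[p,1])[:3]
def pix(cam,P):
    i=r.camera_info(cam);f=240/np.tan(np.radians(i["fov_y"]/2))
    p=np.linalg.inv(np.array(i["cam_to_world"]))@np.r_[P,1];s=p[:2]/p[2];s=s*(1+i["k1"]*(s@s))
    return np.array([f*s[0]+i["cx"],f*s[1]+i["cy"]])
def onz(cam,uv,z):
    i=r.camera_info(cam);f=240/np.tan(np.radians(i["fov_y"]/2))
    d=(np.array(uv,float)-[i["cx"],i["cy"]])/f;s=d.copy()
    for _ in range(20): s=d/(1+i["k1"]*(s@s))
    M=np.array(i["cam_to_world"]);v=M[:3,:3]@np.r_[s,1];o=M[:3,3]
    return o+v*(z-o[2])/v[2]
E
python3 - <<'E'
from h import *
ims=[]
for c in("top","side"):
    im=r.camera(c);cv2.imwrite(f"pics/{c}0.png",im)
    for l in("jog_ball","spot_ball"):
        for d in r.landmark_of(c,l):
            P=w(c,d["location"]);print(c,l,round(d["conf"],2),P.round(3),pix(c,P).round())
s=r.state();print(s["t"],s["position"],np.round(s["eef_rot"],3))
E
```

```text
top jog_ball 0.98 [ 0.536 -0.21   0.125] [401. 225.]
top jog_ball 0.78 [ 0.337 -0.169  0.121] [375. 365.]
top jog_ball 0.67 [ 0.722 -0.238  0.121] [415. 106.]
top jog_ball 0.61 [0.507 0.02  0.118] [244. 246.]
top spot_ball 0.9 [0.509 0.022 0.12 ] [243. 244.]
side jog_ball 0.79 [ 0.341 -0.171  0.121] [167. 287.]
side jog_ball 0.69 [ 0.719 -0.236  0.123] [491. 274.]
side jog_ball 0.55 [ 0.533 -0.204  0.12 ] [333. 282.]
side spot_ball 0.88 [0.511 0.025 0.121] [281. 168.]
0.3 [0.17149124 0.49611756 0.23854878] [[-0.945  0.327 -0.   ]
 [ 0.327  0.945 -0.   ]
 [ 0.    -0.    -1.   ]]
```

View pics/top0.png

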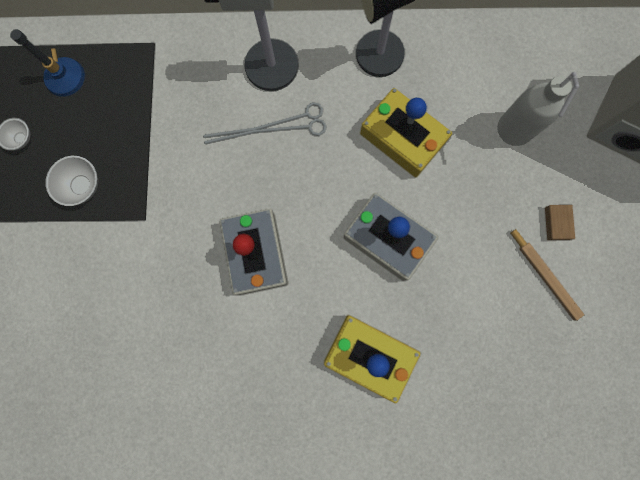

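View pics/side0.png

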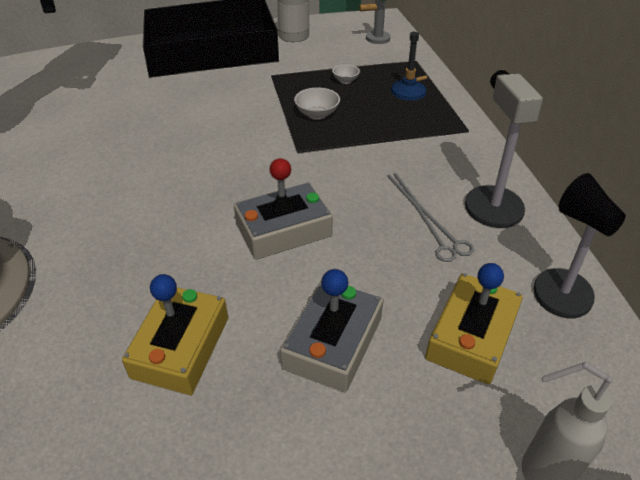

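The candidates are the blue balls at top (401,225), (375,365) and (415,106). The last two stand on yellow boxes, so they are look-alikes. The one at (401,225), side (333,282), stands on the cream box and fits. The red ball at (243,244) is to be left alone. Next I'll confirm this in a crop and measure the lamps.

```bash
python3 - <<'E'
from h import *
im=cv2.imread("pics/top0.png");cv2.imwrite("pics/crop.png",cv2.resize(im[170:300,320:460],None,fx=4,fy=4))
def cen(c,m0,x0,y0,x1,y1):
    hsv=cv2.cvtColor(cv2.imread(f"pics/{c}0.png"),cv2.COLOR_BGR2HSV)
    m=cv2.inRange(hsv,m0[0],m0[1])[y0:y1,x0:x1];M=cv2.moments(m,True)
    return np.array([M["m10"]/M["m00"]+x0,M["m01"]/M["m00"]+y0])
B=((105,130,50),(130,255,255));G=((45,120,60),(80,255,255));O=((3,120,80),(18,255,255))
res={}
for c,b in(("top",(340,190,440,285)),("side",(285,262,385,385))):
    u,g,o=[cen(c,k,*b) for k in(B,G,O)]
    P=[onz(c,u,.12),onz(c,g,.05),onz(c,o,.05)]
    d=P[1]-P[2];print(c,u.round(),g.round(),o.round(),*[p.round(4) for p in P],"mid",((P[1]+P[2])/2).round(4),"len",np.linalg.norm(d).round(4),"dir",np.degrees(np.arctan2(d[1],d[0])).round(1))
s=r.state();print(s["gripper_width"],s["qpos"],s["force"])
E
```

```text
top [398. 227.] [366. 217.] [417. 252.] [ 0.5338 -0.2073  0.12  ] [ 0.5636 -0.1671  0.05  ] [ 0.5044 -0.2474  0.05  ] mid [ 0.534  -0.2073  0.05  ] len 0.0997 dir 53.6
side [334. 282.] [349. 293.] [317. 350.] [ 0.534  -0.2046  0.12  ] [ 0.5645 -0.1657  0.05  ] [ 0.5044 -0.2451  0.05  ] mid [ 0.5345 -0.2054  0.05  ] len 0.0995 dir 52.9
0.0882598986706969 [ 5.81319312e+01  1.79369694e+01  8.58255615e+01 -2.12358819e-03
  7.62607797e+01 -1.28009481e+01] [-0.25736786 -0.64742484  0.66089147]
```

View pics/crop.png

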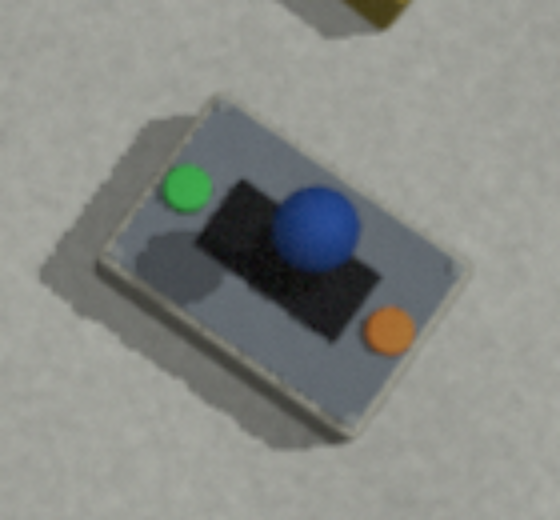

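The crop confirms it: a blue ball on the cream/grey box, with the green lamp upper left and the orange lamp lower right. The lamps measure 100 mm apart and the ball sits over their midpoint. The ball is at (0.534, -0.206, 0.12) and the tilt direction towards green is 53.3°. I'll straddle the ball with the tool y axis along the tilt.

send_rows(
  motion=[-0.02, -0.019, 0, 0.1, 1, -0.06, -0.057, 0, 0.2, 1, -0.1, -0.095, 0, 0.307, 1, -0.14, -0.133, 0, 0.307, 1, -0.18, -0.172, 0, 0.307, 1],
)

```text
t: 0.92
position: [0.2859, 0.2733, 0.2388]
eef_rot: [[-0.802, 0.597, 0.001], [0.597, 0.802, 0.0], [-0.0, 0.0, -1.0]]
force: [-0.3, 1.5, 0.3]
gripper_width: 0.0881
grasp_force: 0.0
```

```bash
cat > g.py <<'E'
from h import *
s=r.state();R=np.array(s["eef_rot"]);p=np.array(s["position"])
a=np.degrees(np.arctan2(R[1,1],R[0,1]))
print("t",s["t"],"p",p.round(4),"yang",a.round(2),"to ball in tool",(R.T@(np.array([.534,-.206,.12])-p)).round(4),"F",np.round(s["force"],1),"w",round(s["gripper_width"],4))
E
python3 g.py
```

```text
t 0.925 p [0.2859 0.2733 0.2388] yang 53.37 to ball in tool [-0.485  -0.2366  0.1189] F [-0.3  1.5  0.3] w 0.0881
```

send_rows(
  motion=[-0.05, -0.024, 0, 0, 1, -0.1, -0.048, 0, 0, 1, -0.15, -0.072, 0, 0, 1, -0.2, -0.097, 0, 0, 1, -0.25, -0.122, 0, 0, 1],
)

```text
t: 1.55
position: [0.4137, 0.0258, 0.2389]
eef_rot: [[-0.802, 0.597, 0.001], [0.597, 0.802, 0.0], [-0.0, 0.0, -1.0]]
force: [0.3, 0.9, -0.3]
gripper_width: 0.0882
grasp_force: 0.0
```

send_rows(
  motion=[-0.05, -0.024, 0, 0, 1, -0.1, -0.049, 0, 0, 1, -0.15, -0.073, 0, 0, 1, -0.2, -0.098, 0, 0, 1, -0.23, -0.113, 0, 0, 1],
)

```text
t: 2.17
position: [0.5307, -0.2025, 0.2382]
eef_rot: [[-0.801, 0.598, -0.0], [0.598, 0.801, 0.0], [0.0, -0.0, -1.0]]
force: [0.1, -0.4, 0.2]
gripper_width: 0.0881
grasp_force: 0.0
```

```bash
python3 g.py
```

```text
t 2.175 p [ 0.5307 -0.2025  0.2382] yang 53.26 to ball in tool [-0.0047 -0.0008  0.1182] F [ 0.1 -0.4  0.2] w 0.0881
```

send_rows(
  motion=[-0.005, -0.001, 0.02, 0, 1, -0.005, -0.001, 0.05, 0, 1, -0.005, -0.001, 0.08, 0, 1, -0.005, -0.001, 0.115, 0, 1, -0.005, -0.001, 0.14, 0, 1],
)

```text
t: 2.8
position: [0.5332, -0.2038, 0.0972]
eef_rot: [[-0.802, 0.597, -0.001], [0.597, 0.802, 0.001], [0.001, -0.0, -1.0]]
force: [-0.8, -0.3, 0.2]
gripper_width: 0.088
grasp_force: 0.0
```

```bash
python3 g.py; python3 - <<'E'
from h import *
im=r.camera("side");cv2.imwrite("pics/side1.png",im[180:420,200:520])
E
```

```text
t 2.8 p [ 0.5332 -0.2038  0.0972] yang 53.34 to ball in tool [-0.0019 -0.0013 -0.0228] F [-0.8 -0.3  0.2] w 0.088
```

View pics/side1.png

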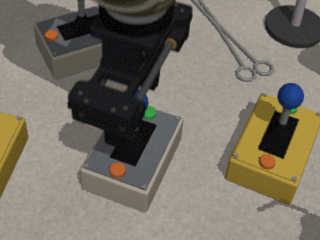

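The fingers straddle the ball, one on the orange side and one on the green side, and touch nothing. Now I'll push 53 mm along +y.

send_rows(
  motion=[0, 0.015, 0, 0, 1, 0, 0.025, 0, 0, 1, 0, 0.035, 0, 0, 1, 0, 0.045, 0, 0, 1, 0, 0.053, 0, 0, 1],
)

```text
t: 3.48
position: [0.5657, -0.1612, 0.099]
eef_rot: [[-0.802, 0.597, 0.0], [0.597, 0.802, -0.001], [-0.001, -0.0, -1.0]]
force: [-0.3, -3.6, -2.0]
gripper_width: 0.0881
grasp_force: 1.8
```

send_rows(
  motion=[0, 0, 0, 0, 1, 0, 0, 0, 0, 1],
)

```text
t: 3.72
position: [0.5652, -0.1618, 0.0989]
eef_rot: [[-0.802, 0.597, 0.0], [0.597, 0.802, -0.0], [-0.0, -0.0, -1.0]]
force: [-0.7, -2.5, 1.8]
gripper_width: 0.0881
grasp_force: 1.3
```

```bash
python3 g.py; python3 - <<'E'
from h import *
for c in("side","top"):
    im=r.camera(c)
    for d in r.landmark_of(c,"jog_ball"):
        P=w(c,d["location"]);print(c,round(d["conf"],2),P.round(3))
    if c=="side":cv2.imwrite("pics/side2.png",cv2.resize(im[220:400,240:480],None,fx=2,fy=2))
E
```

```text
t 3.725 p [ 0.5652 -0.1618  0.0989] yang 53.33 to ball in tool [-0.0013 -0.0541 -0.0211] F [-0.7 -2.5  1.8] w 0.0881
side 0.93 [ 0.72  -0.234  0.122]
side 0.62 [ 0.339 -0.169  0.119]
top 0.75 [ 0.337 -0.17   0.121]
top 0.61 [ 0.722 -0.238  0.121]
```

View pics/side2.png

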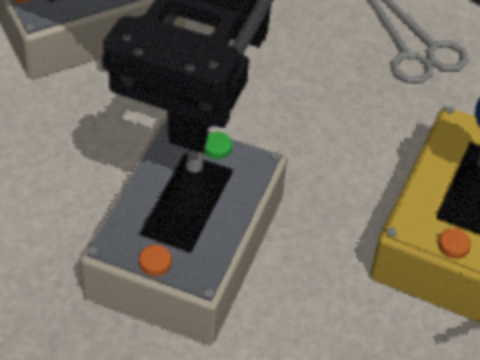

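The stick leans to green, with about 26 mm of ball travel (0.35 rad) and a force that agrees (about 2.8 N). Now I'll hold it.

send_rows(
  motion=[0, 0.001, 0, 0, 1, 0, 0.001, 0, 0, 1, 0, 0.001, 0, 0, 1, 0, 0.001, 0, 0, 1, 0, 0.001, 0, 0, 1],
)

```text
t: 4.55
position: [0.5659, -0.1608, 0.0987]
eef_rot: [[-0.802, 0.597, 0.0], [0.597, 0.802, -0.0], [-0.0, -0.0, -1.0]]
force: [-0.5, -3.1, 0.6]
gripper_width: 0.0884
grasp_force: 1.4
```

send_rows(
  motion=[0, 0, 0, 0, 1, 0, 0, 0, 0, 1, 0, 0, 0, 0, 1, 0, 0, 0, 0, 1, 0, 0, 0, 0, 1],
)

```text
t: 5.18
position: [0.5659, -0.1607, 0.0987]
eef_rot: [[-0.802, 0.597, 0.0], [0.597, 0.802, -0.0], [-0.0, 0.0, -1.0]]
force: [-0.9, -3.6, 0.5]
gripper_width: 0.0879
grasp_force: 1.4
```

send_rows(
  motion=[0, 0, 0, 0, 1, 0, 0, 0, 0, 1, 0, 0, 0, 0, 1, 0, 0, 0, 0, 1, 0, 0, 0, 0, 1],
)

```text
t: 5.8
position: [0.5659, -0.1608, 0.0987]
eef_rot: [[-0.802, 0.597, 0.0], [0.597, 0.802, -0.0], [-0.0, -0.0, -1.0]]
force: [-0.4, -4.1, 0.6]
gripper_width: 0.0881
grasp_force: 1.4
```

send_rows(
  motion=[0, 0, 0, 0, 1, 0, 0, 0, 0, 1, 0, 0, 0, 0, 1, 0, 0, 0, 0, 1, 0, 0, 0, 0, 1],
)

```text
t: 6.42
position: [0.5659, -0.1607, 0.0987]
eef_rot: [[-0.802, 0.597, 0.0], [0.597, 0.802, -0.0], [-0.0, 0.0, -1.0]]
force: [0.5, -3.2, 0.2]
gripper_width: 0.0879
grasp_force: 1.4
```

send_rows(
  motion=[0, 0, 0, 0, 1, 0, 0, 0, 0, 1, 0, 0, 0, 0, 1, 0, 0, 0, 0, 1, 0, 0, 0, 0, 1],
)

```text
t: 7.05
position: [0.5659, -0.1607, 0.0987]
eef_rot: [[-0.802, 0.597, -0.0], [0.597, 0.802, -0.0], [-0.0, -0.0, -1.0]]
force: [0.4, -3.7, 1.2]
gripper_width: 0.0882
grasp_force: 1.4
```

Held for over 3 s. Now I'll return gently to centre, then lift.

send_rows(
  motion=[0, -0.01, 0, 0, 1, 0, -0.02, 0, 0, 1, 0, -0.03, 0, 0, 1, 0, -0.042, 0, 0, 1, 0, -0.054, 0, 0, 1],
)

```text
t: 7.68
position: [0.5331, -0.2047, 0.0987]
eef_rot: [[-0.802, 0.597, -0.0], [0.597, 0.802, 0.0], [0.0, 0.0, -1.0]]
force: [0.3, 0.7, -0.8]
gripper_width: 0.0881
grasp_force: 0.0
```

send_rows(
  motion=[0, 0, 0, 0, 1, 0, 0, 0, 0, 1, 0, 0, 0, 0, 1, 0, 0, -0.02, 0, 1, 0, 0, -0.05, 0, 1],
)

```text
t: 8.3
position: [0.5334, -0.2035, 0.1487]
eef_rot: [[-0.802, 0.597, -0.002], [0.597, 0.802, 0.001], [0.002, -0.0, -1.0]]
force: [0.2, -0.1, 0.5]
gripper_width: 0.0883
grasp_force: 0.0
```

send_rows(
  motion=[0, 0, -0.04, 0, 1, 0, 0, -0.08, 0, 1, -0.02, 0, -0.12, 0, 1, -0.02, 0, -0.15, 0, 1, -0.02, 0, -0.15, 0, 1],
)

```text
t: 8.93
position: [0.5503, -0.216, 0.3005]
eef_rot: [[-0.802, 0.597, 0.003], [0.597, 0.802, -0.002], [-0.004, 0.0, -1.0]]
force: [-0.7, 0.3, -0.5]
gripper_width: 0.0881
grasp_force: 0.0
```

```bash
python3 g.py; python3 - <<'E'
from h import *
im=r.camera("side")
for l in("jog_ball","spot_ball"):
    for d in r.landmark_of("side",l):
        P=w("side",d["location"]);print(l,round(d["conf"],2),P.round(3))
cv2.imwrite("pics/side3.png",im)
E
```

```text
t 8.925 p [ 0.5503 -0.216   0.3005] yang 53.37 to ball in tool [ 0.0198 -0.0017  0.1804] F [-0.7  0.3 -0.5] w 0.0881
jog_ball 0.97 [ 0.72  -0.232  0.122]
jog_ball 0.64 [ 0.339 -0.17   0.121]
spot_ball 0.82 [0.51  0.025 0.122]
```

View pics/side3.png

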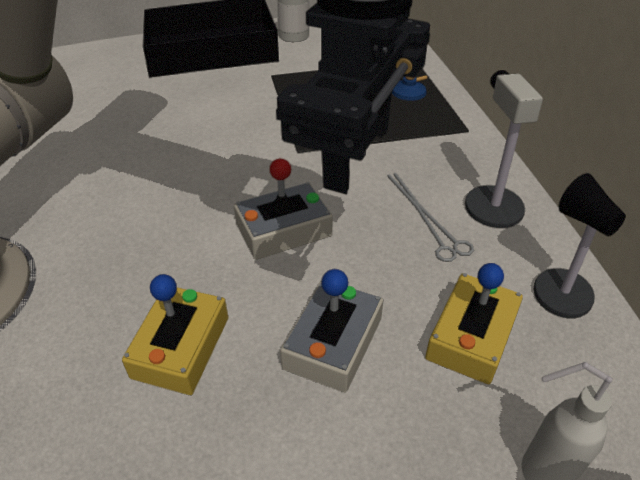

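The blue ball is back at (333,282), upright, the red ball at (281,168) hasn't moved, and the arm is clear of everything.

```bash
python3 -c "
from bench import r
print(r.hand_in())"
```

```text
the job is handed in; nothing more can be done
None
```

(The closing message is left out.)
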